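Mark the third slot of the sorter and push the valve block in

TASK

With a fingertip, push the black pointer along the rail of the white sorter rack, counting the gaps from the end where the pointer waits, and stop with its nose pointing into the third gap. Then push the valve block that lies in front of the rack across the bench into that third gap, squarely up against the back wall; only push it, never lift it or tip it over. Leave the pointer at the third gap, and leave the block already filed in the rack, the tote, the brass coupling and the carton where they are.

Things in the scene. Friction and masses are not known exactly. Their poses are not given: they have to be found in the camera images.
- rack: Fixed white sorter rack: six gaps open at front and top, no floor. Origin on the bench, at the foot of the back wall's front face, midway between the end plates. +x from the gaps through the back wall (4 mm thick, 40 high), +y to the end with gap 1. End plates at y = +162 and -162 mm and 5 dividers: 4 mm thick, 55 high, x from 0 to -62 mm. Dividers are adjustable: gaps are 38 to 62 mm wide.
- rail_start (a point): End, at gap 1's side, of the aluminium rail that runs along rack y behind the back wall: on its centre line, on its top, 50 mm above the bench, at rack x = +30, y = +215 mm. The rail is 12 mm wide and 390 mm long.
- divider_2: The second divider from gap 1's end, fixed, between gap 2 and gap 3. Origin on the bench at the plate's rear end (rack x = 0), on its centre plane; axes as the rack's. It runs 62 mm to its -x, is 4 mm thick and 55 mm high.
- divider_3: The third divider, fixed, between gap 3 and gap 4; size, origin and axes as divider_2.
- pointer (a joint): Position in m of the black pointer on the rail; grows towards the rack's -y (from gap 1 to gap 6), range 0 to 0.30; 0 is at rack y = +150 mm. It starts between 0 and 0.03, at the first gap. It slides with about 1.5 N of friction and stays where it is left.
- pointer_tip (a point): Point of the pointer's nose, which looks towards the gaps (rack -x): 60 mm above the bench, 8.5 mm behind the back wall's front face.
- pointer_mid (a point): Middle of the pointer: an upright black plastic block, 24 mm along rack x, 20 mm along the rail, from 51 to 91 mm above the bench. This point lies over the rail's centre line, 70 mm above the bench; the nose is 21.5 mm from it towards the gaps.
- block: Loose valve block lying in front of the rack: aluminium, 70 mm long (its x), 30 wide (y), 40 high, two brass nipples on top (to 58 mm), 0.17 to 0.35 kg. Origin at the centre of its underside. Its x starts within 0.3 rad of the rack's x. Fully home its centre is 35 mm in front of the back wall and its tail sticks 8 mm out of the gap.
- filed_block: An identical valve block already filed in the fifth gap; leave it there. Origin at the centre of its underside.
- tote: Yellow open tote, 260 x 190 x 100 mm, to the robot's right. Origin at the centre of its underside.
- coupling: Brass coupling standing upright, 32 mm across, 50 mm high, to the robot's right. Origin at the centre of its underside.
- carton: Cardboard carton, 120 x 90 x 70 mm, to the robot's left. Origin at the centre of its underside.
There are look-alikes about, which are no part of the job. What is shaped like the block but blue or purple is not meant.

How it is judged:
By the outcome, as a careful person would: the job done as asked, in the order asked, and still so for the second after the job is handed in, with the robot touching nothing.
It also fails if it takes over 64 s, if anything falls off the work surface, if the arm or the gripper's body presses on something with over 40 N, if the wrist force passes 120 N, or if a joint passes its speed limit or range.

ROBOT

A 6-joint arm with a two-finger parallel gripper is mounted at the origin on the work surface. World frame = base frame: x ahead of the robot, y to its left, z up, the work surface at z = 0. Lengths are in m, angles in rad, forces in N, time in s.
With the tool pointing down it reaches from about 0.275 to 0.75 m from the base axis. Payload 10.2 kg.
Tool frame: the origin (TCP) lies midway between the tips of the shut fingers; the grasp point (between the pads) lies 19 mm behind it; z points along the fingers, y is the direction in which the jaws open and shut (so a half turn about z gives the same grasp; the last joint's range is limited). The gripper opens to 88 mm and grips with 3 to 60 N. Pads are 18 mm wide; open, the fingers measure 123 mm over their backs; the gripper's body (75 mm by 187 mm) begins 45 mm behind the grasp point.
Start: joints at [-1.352, 0.313, 1.498, -0, 1.331, -0.223], TCP at [0.224, -0.475, 0.239] pointing down, gripper open.
Joint ranges: [-2.94, 2.94], [-0.97, 2.17], [0.19, 2.56], [-1.23, 4.37], [0.02, 3.11], [-2.88, 2.88]. Speed limits (rad/s): [2.39, 2.39, 3.01, 3.14, 3.14, 3.14].

INTERFACE

Orientations are given as a unit quaternion [w, x, y, z].
In Python, from plant import manip gives the robot as it stands.
- The arm moves only by the tool step_arm, never from a script. Its argument "motion" is a list of rows, each an object of numbers: "x", "y", "z": the shift along the world's x, y, z in m; "rx", "ry", "rz": the turn, a rotation vector about the world's x, y, z in rad. A call has exactly 10 rows; each row is the pose to reach, as a shift and turn from the pose measured when the call began; what a row does not reach only later rows make up. A row lasts 1/12 s, in which the tool goes at most 41.7 mm and 7.16 degrees, less where a joint would pass 70% of its speed; a pose out of reach is approached as far as the arm can. A call with a gripper value outside its range is refused whole. "hand" is the finger opening in m, from 0 to 0.0881, set as the call begins (left out, the last holds). The fingers move at their own pace and stop on an object; "grip_force" is the grip in N (left out, the last holds). Time passes only in rows, so rows that repeat a pose let the fingers close, or fill a call up. It gives the time, the measured TCP pose, the force and the opening at its end, in the units of the state.
- manip.read_state(): the state, without advancing time (a new reading comes with each control period).
- manip.snapshot(name): name is "side" or "top"; returns (picture, depth): 384x512x3 uint8, blue, green, red; 384x512 float32, m along the optical axis (not along the pixel's ray), 0 where there is no reading.
- manip.calibration(name): a dict with "fx", "fy", "cx", "cy" (pixels), "k1" (the pictures are not rectified: a ray, as slopes to the right and down, at radius r is drawn at 1 + k1 r^2 times it, then the intrinsics apply), "eye" and "attitude" of the camera in the world. Camera axes: x right, y down, z forward; pixel columns grow to the right and rows downward; lengths in m; the calibration is good to about 2 mm. A picture is of the moment at which its call begins. calibration takes no time and is no camera call.
- manip.sign_off(): hands the job in, once; it reports no verdict.
The state is a dict: "clock": time; "joint_pos": joint angles; "joint_velocities": joint speeds; "tau": joint torques, N m; "tool_pos": TCP position; "ee_rot": TCP orientation; "wrist_force": force on the tool from outside, world axes, zero at the start; "wrist_torque": the same for the moment, N m; "finger_gap": opening from 0.0 (shut) to 1.0 (fully open).
Only numpy, scipy, OpenCV 4.12 (cv2) and the standard library are available. Lean on these libraries where they do the work, as an engineer would, in place of code of your own. Each camera call takes 0.05 s, during which the arm holds its last target.

## Working session

There is one attempt and no reset: what is moved stays moved. The work goes in short steps, Python scripts to look and compute and a tool call to move; the robot and the scene stay as the last step left them, time stands still between calls to the robot, and variables do not carry over. Pictures are saved under pics/ and viewed, and the job is handed in when it is done.

Besides the shell and the picture viewer there is one more tool, called after "Call:" by a JSON object that holds its "method" and its "body". step_arm: Moves the arm, as the interface text tells. Its arguments: {"type":"object","properties":{"motion":{"type":"array","items":{"type":"object","properties":{"x":{"type":"number"},"y":{"type":"number"},"z":{"type":"number"},"rx":{"type":"number"},"ry":{"type":"number"},"rz":{"type":"number"}}}},"hand":{"type":"number"},"grip_force":{"type":"number"}},"required":["motion"]}

```bash
mkdir -p pics; ls; python3 - <<'E'
from plant import manip
import cv2,numpy as np
for n in("side","top"):
    p,d=manip.snapshot(n); np.savez(f"pics/{n}0.npz",p=p,d=d); cv2.imwrite(f"pics/{n}0.png",cv2.resize(p,(800,600),interpolation=cv2.INTER_CUBIC)); print(manip.calibration(n))
print(manip.read_state())
E
```

```text
pics
{'fx': 406.21842799174294, 'fy': 406.21842799174294, 'cx': 257.0372463413783, 'cy': 194.86348815701763, 'k1': -0.015503353592082625, 'eye': array([0.1551078 , 0.86778931, 0.90623315]), 'attitude': array([ 0.07630459, -0.18056981,  0.89336506, -0.40431551])}
{'fx': 365.3805789854237, 'fy': 365.3805789854237, 'cx': 253.68128102045665, 'cy': 195.86366327440604, 'k1': -0.01709061650052331, 'eye': array([ 0.33322925, -0.01385177,  1.18005618]), 'attitude': array([ 0.06772483, -0.70218895,  0.70687053, -0.05175012])}
{'clock': 0.1, 'joint_pos': array([-1.35242125e+00,  3.13381296e-01,  1.49834568e+00, -2.20399220e-05,
        1.33100010e+00, -2.23407331e-01]), 'joint_velocities': array([ 0.00231066, -0.00231449, -0.00179463, -0.00052689,  0.0022528 ,
        0.00077551]), 'tau': array([ 2.39516223e-03, -4.02811754e+01, -2.52643257e+01,  6.95211953e-02,
        3.42334912e-02, -5.01520515e-05]), 'tool_pos': array([ 0.22439681, -0.47438687,  0.23823063]), 'ee_rot': array([-5.67233749e-04,  9.75701843e-01,  2.19101784e-01, -9.27595220e-06]), 'wrist_force': array([ 0.22446545, -0.45828023, -0.01997746]), 'wrist_torque': array([ 0.013018  , -0.07356201, -0.00863726]), 'finger_gap': 0.9946029693222641}
```

View pics/top0.png

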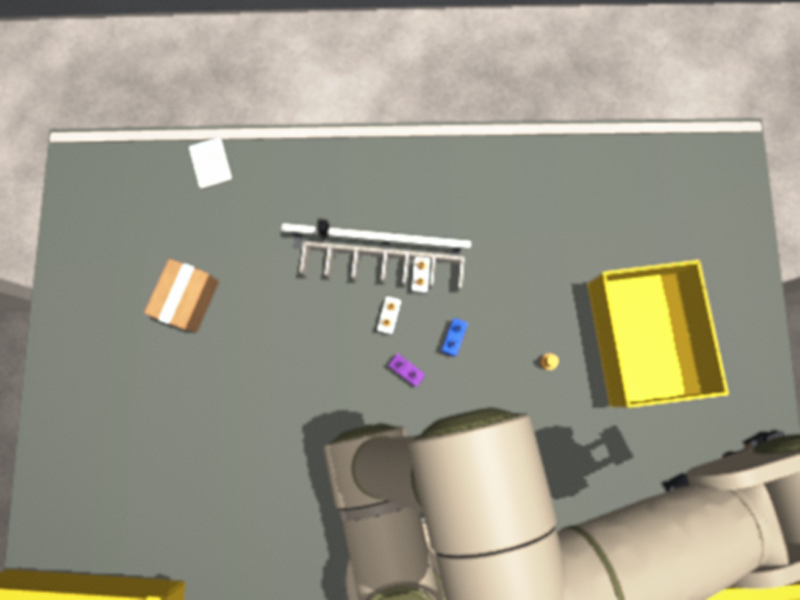

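View pics/side0.png

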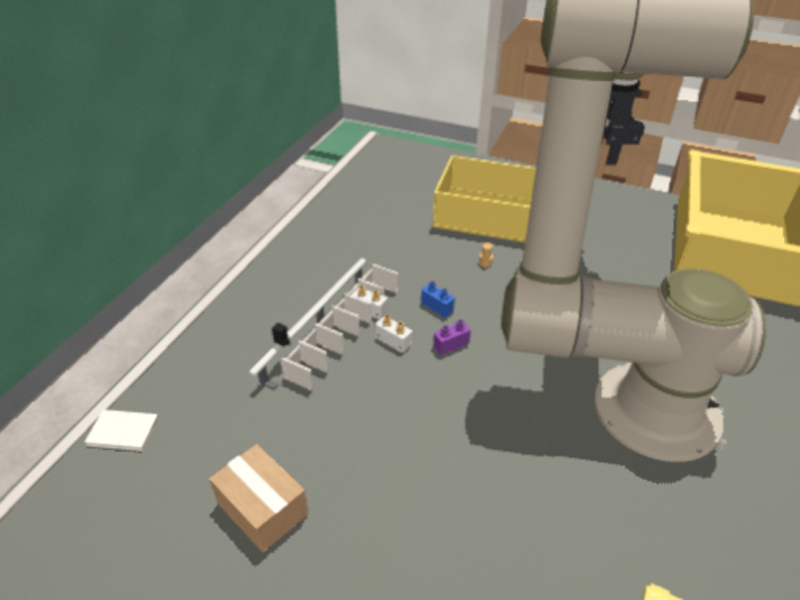

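The top view shows the pointer near (323,228), the rack at x 303–463 with the third gap around x 353–383, and the white block near (388,315). Next I'll measure these.

```bash
cat > h.py <<'E'
import numpy as np,cv2
from plant import manip
from scipy.spatial.transform import Rotation as R
def cam(n):
    c=manip.calibration(n);w,x,y,z=c["attitude"];c["R"]=R.from_quat([x,y,z,w]).as_matrix();return c
def rays(c,uv):
    uv=np.atleast_2d(np.asarray(uv,float));K=np.array([[c["fx"],0,c["cx"]],[0,c["fy"],c["cy"]],[0,0,1]])
    p=cv2.undistortPoints(uv[:,None],K,np.array([c["k1"],0,0,0.]))[:,0]
    return np.c_[p,np.ones(len(p))]@c["R"].T
def onz(c,uv,z):
    d=rays(c,uv);return c["eye"]+d*((z-c["eye"][2])/d[:,2])[:,None]
def depthpt(c,uv,d): 
    return c["eye"]+rays(c,uv)*np.atleast_1d(d)[:,None]
def proj(c,P):
    q=(np.atleast_2d(P)-c["eye"])@c["R"];K=np.array([[c["fx"],0,c["cx"]],[0,c["fy"],c["cy"]],[0,0,1]])
    return cv2.projectPoints(q,np.zeros(3),np.zeros(3),K,np.array([c["k1"],0,0,0.]))[0][:,0]
def snap(n,name,box=None):
    p,d=manip.snapshot(n);np.savez(f"pics/{name}.npz",p=p,d=d)
    save(p,name,box);return p,d
def save(p,name,box=None):
    if box: x0,y0,x1,y1=box;p=p[y0:y1,x0:x1]
    s=min(800/p.shape[1],600/p.shape[0]);cv2.imwrite(f"pics/{name}.png",cv2.resize(p,None,fx=s,fy=s,interpolation=cv2.INTER_NEAREST))
E
python3 - <<'E'
from h import *
t=np.load("pics/top0.npz");s=np.load("pics/side0.npz")
save(t["p"],"topc",(170,130,310,235));save(s["p"],"sidec",(150,160,270,250))
# heightmap crop
c=cam("top");vv,uu=np.mgrid[130:235,170:310];P=depthpt(c,np.c_[uu.ravel(),vv.ravel()],t["d"][130:235,170:310].ravel())
z=P[:,2].reshape(vv.shape)
cv2.imwrite("pics/toph.png",cv2.resize(np.clip(z*2500,0,255).astype(np.uint8),(800,600),interpolation=cv2.INTER_NEAREST))
print(np.median(z))
E
```

```text
-0.00025865416595771684
```

View pics/topc.png

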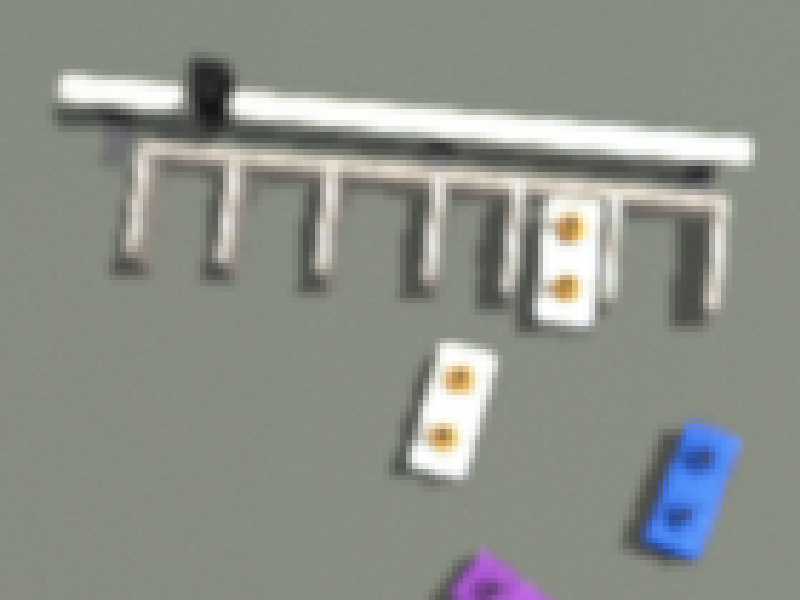

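View pics/toph.png

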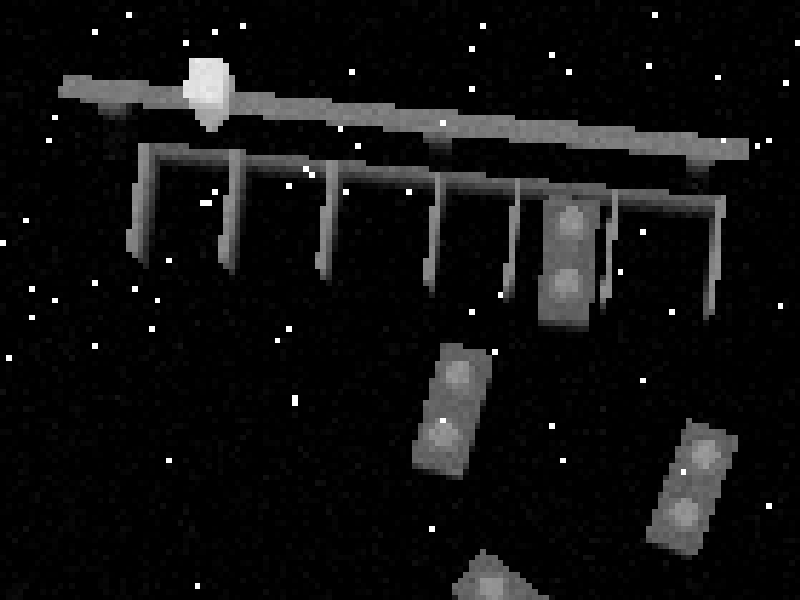

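View pics/sidec.png

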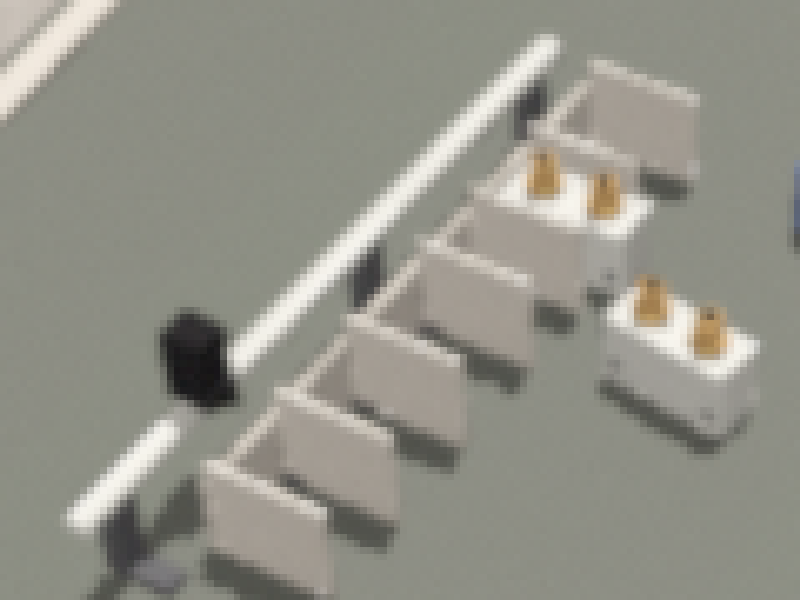

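The pictures show six gaps. The pointer sits at gap 1 (crop 210,90), the block is at (452,410) and the filed block is in gap 5. I'll work out the metric geometry from the clouds and colour masks.

```bash
cat > meas.py <<'E'
from h import *
def cloud(n,name):
    f=np.load(f"pics/{name}.npz");c=cam(n);d=f["d"].copy();vv,uu=np.nonzero(d>0)
    m=cv2.medianBlur(d,3);P=depthpt(c,np.c_[uu,vv],d[vv,uu]);ok=abs(m-d)[vv,uu]<0.02
    return P[ok],f["p"][vv,uu][ok].astype(int)
def rail(P):
    # top points of the rail: z .045-.055, elongated
    q=P[(P[:,2]>.044)&(P[:,2]<.056)&(P[:,0]>.3)&(P[:,0]<.8)&(abs(P[:,1])<.35)]
    return q
E
python3 - <<'E'
from meas import *
for n in("top","side"):
    P,C=cloud(n,n+"0");c=cam(n)
    f=np.load(f"pics/{n}0.npz")["p"]
    # bright rail mask in the picture
    b=f.min(2)>205; k,l,st,ce=cv2.connectedComponentsWithStats(b.astype(np.uint8))
    for i in range(1,k):
        if st[i,4]>25: print(n,i,st[i],ce[i], onz(c,ce[i],.05)[0].round(4))
    print("floor z",np.median(P[(abs(P[:,2])<.01),2]))
E
```

```text
top 4 [198  49  22  17 174] [209.5862069   56.64367816] [1.0046 0.158  0.05  ]
top 5 [442  48   9   8  44] [445.45454545  51.47727273] [ 1.0113 -0.6332  0.05  ]
top 14 [190  67  30  11 174] [205.45402299  73.26436782] [0.9442 0.1709 0.05  ]
top 15 [429  66  18   9  82] [438.59756098  70.86585366] [ 0.9413 -0.6036  0.05  ]
top 17 [  32   78  455   42 2972] [235.10699865  87.46702557] [0.8915 0.0712 0.05  ]
top 18 [181 143  21   6  84] [190.44047619 145.61904762] [0.6928 0.2149 0.05  ]
top 19 [211 146  90  12 387] [255.56330749 151.75710594] [0.6697 0.0046 0.05  ]
top 28 [264 164  11  23 147] [269.6462585  175.24489796] [ 0.5921 -0.0395  0.05  ]
top 30 [102 169  22  37 303] [112.4620462  187.02970297] [0.5588 0.4616 0.05  ]
top 37 [242 190  15  23 167] [249.15568862 201.16167665] [0.5097 0.0256 0.05  ]
top 38 [ 299  274   35   76 1474] [316.8202171  310.37381275] [ 0.1793 -0.1749  0.05  ]
top 39 [474 303   8   7  44] [477.86363636 305.77272727] [ 0.1898 -0.6525  0.05  ]
top 40 [320 353  20  31 408] [330.35539216 367.69117647] [ 0.0182 -0.209   0.05  ]
floor z -0.0006673141049289288
side 1 [434  56  12   9  80] [440.1125  60.25  ] [ 0.0524 -1.3845  0.05  ]
side 3 [   0   85  239  245 2139] [ 95.21926134 238.5885928 ] [0.8698 0.3219 0.05  ]
side 4 [190 102  22   7  69] [200.43478261 105.36231884] [ 0.962 -0.467  0.05 ]
side 5 [417 113  12   9  77] [422.42857143 116.83116883] [ 0.081  -0.7497  0.05  ]
side 6 [185 166  48  49 172] [206.93604651 191.40697674] [0.675  0.0163 0.05  ]
side 8 [230 186   8   8  35] [234.65714286 189.97142857] [ 0.5962 -0.0253  0.05  ]
side 12 [246 205   8   9  33] [250.21212121 209.3030303 ] [0.5141 0.0382 0.05  ]
side 15 [161 223  15  16  59] [167.72881356 230.86440678] [0.6973 0.2153 0.05  ]
side 17 [146 292  38  36 434] [164.08525346 309.54608295] [0.5659 0.4427 0.05  ]
floor z 0.0011273913064004937
```

```bash
cat >> meas.py <<'E'
def fitrail(n,f):
    c=cam(n);b=(f.min(2)>195).astype(np.uint8);pts=[]
    k,l,st,ce=cv2.connectedComponentsWithStats(b)
    for i in range(1,k):
        if st[i,4]<20: continue
        v,u=np.nonzero(l==i);Q=onz(c,np.c_[u,v],.05)
        m=Q.mean(0)
        if abs(m[0]-(.683-.105*(.0+.0)) )<.04 and abs(m[1])<.3 and (abs((m[0]-.670)-.108*(m[1]-.005))<.012): pts.append(Q)
    Q=np.concatenate(pts);w=cv2.fitLine(Q[:,:2].astype(np.float32),cv2.DIST_HUBER,0,.001,.001).ravel()
    d=w[:2]*np.sign(w[1]);s=(Q[:,:2]-w[2:])@d
    return d,w[2:],s.min(),s.max()
def frame(n,f):
    d,o,a,b=fitrail(n,f) # d=+y of rack
    ex=np.array([d[1],-d[0]])
    mid=o+d*(a+b)/2  # rail centre: rack x=+30,y=+20
    org=mid-ex*.030-d*.020
    return org,ex,d,(a,b)
E
python3 - <<'E'
from meas import *
for n in("top","side"):
    f=np.load(f"pics/{n}0.npz");org,ex,ey,ab=frame(n,f["p"])
    print(n,"org",org.round(4),"yaw",np.arctan2(ex[1],ex[0]).round(4),"len",ab[1]-ab[0])
    P,C=cloud(n,n+"0");L=np.c_[(P[:,:2]-org)@ex,(P[:,:2]-org)@ey,P[:,2]]
    q=L[(L[:,0]>-.055)&(L[:,0]<-.008)&(abs(L[:,1])<.18)&(L[:,2]>.047)&(L[:,2]<.065)]
    hh,e=np.histogram(q[:,1],np.arange(-.18,.18,.003))
    print([(round((e[i]+.0015)*1000),int(hh[i])) for i in range(len(hh)) if hh[i]>2])
    q=L[(L[:,2]>.06)&(L[:,2]<.1)&(L[:,0]>-.01)&(L[:,0]<.06)&(abs(L[:,1])<.2)]
    q2=q[q[:,2]>.085]; print("pointer",q.min(0),q.max(0),"top",q2.min(0) ,q2.max(0),q2.mean(0))
    w=(L[:,2]>.034)&(L[:,2]<.046)&(C.min(1)>170)&(L[:,0]<-.075)&(L[:,0]>-.2)&(abs(L[:,1])<.1)
    for nm,mm in(("block",w),):
        r=cv2.minAreaRect(L[mm][:,:2].astype(np.float32));print(nm,mm.sum(),r,L[mm].mean(0))
    # wall top
    q=L[(L[:,2]>.035)&(L[:,2]<.045)&(L[:,0]>-.006)&(L[:,0]<.012)&(abs(L[:,1])<.16)]
    print("wall x",np.percentile(q[:,0],[5,50,95]))
E
```

```text
top org [0.6432 0.0379] yaw -0.1092 len 0.3917695481636639
[(-160, 9), (-103, 4), (-100, 3), (-85, 7), (-82, 7), (-79, 5), (-76, 7), (-49, 5), (-46, 6), (-4, 8), (-1, 6), (56, 13), (59, 7), (110, 11), (113, 9), (161, 10), (164, 14)]
pointer [0.00942821 0.11638996 0.06119892] [0.04292345 0.13640424 0.09478858] top [0.01861018 0.11743607 0.08555645] [0.04292345 0.13640424 0.09478858] [0.029616   0.12621393 0.0895708 ]
block 154 ((-0.12887246906757355, -0.024100443348288536), (0.029999200254678726, 0.06963632255792618), 81.09972381591797) [-0.12895692 -0.02487189  0.03967858]
wall x [-0.00311596  0.00269644  0.00532064]
side org [0.6476 0.038 ] yaw -0.104 len 0.3859641054658952
[(-166, 7), (-163, 13), (-160, 17), (-106, 6), (-103, 27), (-100, 4), (-82, 5), (-79, 9), (-76, 8), (-73, 4), (-52, 7), (-49, 21), (-46, 10), (-7, 6), (-4, 27), (-1, 5), (53, 10), (56, 28), (59, 3), (107, 4), (110, 23), (113, 9), (158, 3), (161, 27), (164, 9)]
pointer [0.00804454 0.11370782 0.0602563 ] [0.04158794 0.1361328  0.09648894] top [0.01662131 0.11370782 0.08523985] [0.04158794 0.1361328  0.09648894] [0.02767031 0.12638906 0.09125336]
block 109 ((-0.1137942522764206, -0.03560277819633484), (0.04929197579622269, 0.1120896115899086), 60.42204666137695) [-0.13340631 -0.02210317  0.04106976]
wall x [-0.00364269 -0.00059957  0.00288407]
```

Call:
{"method": "step_arm", "body": {"motion": [{"x":0.022,"y":0.032,"z":0,"rz":-0.055},{"x":0.044,"y":0.064,"z":0,"rz":-0.11},{"x":0.066,"y":0.096,"z":0,"rz":-0.165},{"x":0.088,"y":0.128,"z":0,"rz":-0.22},{"x":0.11,"y":0.16,"z":0,"rz":-0.275},{"x":0.132,"y":0.192,"z":0,"rz":-0.33},{"x":0.154,"y":0.224,"z":0,"rz":-0.385},{"x":0.176,"y":0.256,"z":0,"rz":-0.44},{"x":0.198,"y":0.288,"z":0,"rz":-0.495},{"x":0.22,"y":0.32,"z":0,"rz":-0.549}], "hand": 0, "grip_force": 10}}

```text
invalid input
```

Call:
{"method": "step_arm", "body": {"motion": [{"x":0.022,"y":0.032,"z":0,"rx":0,"ry":0,"rz":-0.055},{"x":0.044,"y":0.064,"z":0,"rx":0,"ry":0,"rz":-0.11},{"x":0.066,"y":0.096,"z":0,"rx":0,"ry":0,"rz":-0.165},{"x":0.088,"y":0.128,"z":0,"rx":0,"ry":0,"rz":-0.22},{"x":0.11,"y":0.16,"z":0,"rx":0,"ry":0,"rz":-0.275},{"x":0.132,"y":0.192,"z":0,"rx":0,"ry":0,"rz":-0.33},{"x":0.154,"y":0.224,"z":0,"rx":0,"ry":0,"rz":-0.385},{"x":0.176,"y":0.256,"z":0,"rx":0,"ry":0,"rz":-0.44},{"x":0.198,"y":0.288,"z":0,"rx":0,"ry":0,"rz":-0.495},{"x":0.22,"y":0.32,"z":0,"rx":0,"ry":0,"rz":-0.549}], "hand": 0, "grip_force": 10}}

```text
clock: 0.93
tool_pos: [0.445, -0.1525, 0.2381]
ee_rot: [-0.001, 0.998, -0.055, 0.0]
wrist_force: [0.2, -0.3, 0.4]
finger_gap: 0.27
```

Call:
{"method": "step_arm", "body": {"motion": [{"x":0.023,"y":0.033,"z":0,"rx":0,"ry":0,"rz":0},{"x":0.046,"y":0.066,"z":0,"rx":0,"ry":0,"rz":0},{"x":0.069,"y":0.099,"z":0,"rx":0,"ry":0,"rz":0},{"x":0.092,"y":0.132,"z":-0.01,"rx":0,"ry":0,"rz":0},{"x":0.115,"y":0.165,"z":-0.02,"rx":0,"ry":0,"rz":0},{"x":0.138,"y":0.198,"z":-0.03,"rx":0,"ry":0,"rz":0},{"x":0.161,"y":0.231,"z":-0.04,"rx":0,"ry":0,"rz":0},{"x":0.184,"y":0.264,"z":-0.05,"rx":0,"ry":0,"rz":0},{"x":0.207,"y":0.297,"z":-0.06,"rx":0,"ry":0,"rz":0},{"x":0.23,"y":0.33,"z":-0.07,"rx":0,"ry":0,"rz":0}]}}

```text
clock: 1.77
tool_pos: [0.6756, 0.1794, 0.1671]
ee_rot: [-0.0, 0.998, -0.055, -0.0]
wrist_force: [1.2, -0.6, 0.8]
finger_gap: 0.005
```

Call:
{"method": "step_arm", "body": {"motion": [{"x":0.009,"y":0.0145,"z":0,"rx":0,"ry":0,"rz":0},{"x":0.018,"y":0.029,"z":0,"rx":0,"ry":0,"rz":0},{"x":0.018,"y":0.029,"z":-0.01,"rx":0,"ry":0,"rz":0},{"x":0.018,"y":0.029,"z":-0.025,"rx":0,"ry":0,"rz":0},{"x":0.018,"y":0.029,"z":-0.04,"rx":0,"ry":0,"rz":0},{"x":0.018,"y":0.029,"z":-0.055,"rx":0,"ry":0,"rz":0},{"x":0.018,"y":0.029,"z":-0.07,"rx":0,"ry":0,"rz":0},{"x":0.018,"y":0.029,"z":-0.085,"rx":0,"ry":0,"rz":0},{"x":0.018,"y":0.029,"z":-0.098,"rx":0,"ry":0,"rz":0},{"x":0.018,"y":0.029,"z":-0.1,"rx":0,"ry":0,"rz":0}]}}

```text
clock: 2.6
tool_pos: [0.6921, 0.2075, 0.0638]
ee_rot: [0.0, 0.998, -0.055, -0.003]
wrist_force: [-0.9, -0.6, 0.1]
finger_gap: 0.0
```

```bash
python3 - <<'E'
from h import *
snap("side","s1",(130,130,290,250));snap("top","t1",(170,130,310,235));print(manip.read_state()["tool_pos"])
E
```

```text
[0.69322473 0.20791288 0.06659477]
```

View pics/s1.png

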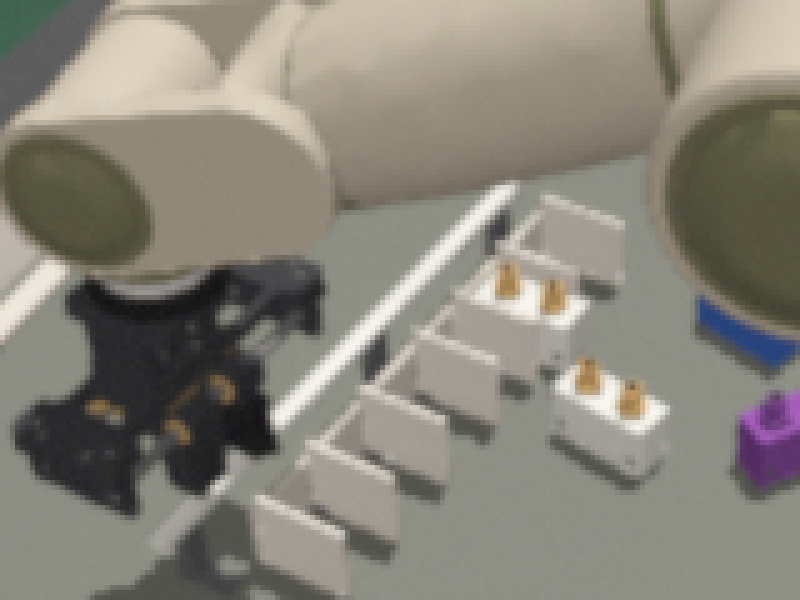

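View pics/t1.png

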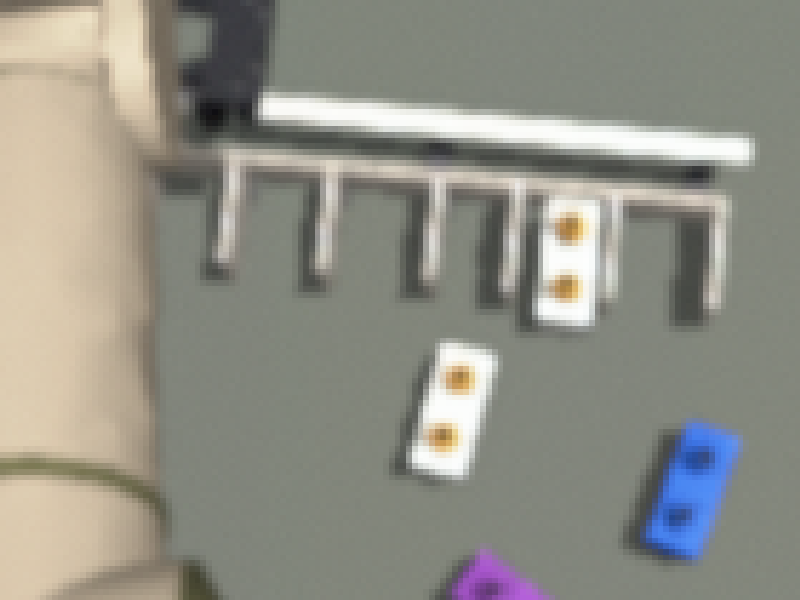

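Call:
{"method": "step_arm", "body": {"motion": [{"x":-0.001,"y":-0.01,"z":0,"rx":0,"ry":0,"rz":0},{"x":-0.002,"y":-0.02,"z":0,"rx":0,"ry":0,"rz":0},{"x":-0.003,"y":-0.03,"z":0,"rx":0,"ry":0,"rz":0},{"x":-0.004,"y":-0.04,"z":0,"rx":0,"ry":0,"rz":0},{"x":-0.005,"y":-0.05,"z":0,"rx":0,"ry":0,"rz":0},{"x":-0.006,"y":-0.06,"z":0,"rx":0,"ry":0,"rz":0},{"x":-0.0075,"y":-0.07,"z":0,"rx":0,"ry":0,"rz":0},{"x":-0.0085,"y":-0.08,"z":0,"rx":0,"ry":0,"rz":0},{"x":-0.0095,"y":-0.09,"z":0,"rx":0,"ry":0,"rz":0},{"x":-0.0105,"y":-0.099,"z":0,"rx":0,"ry":0,"rz":0}]}}

```text
clock: 3.53
tool_pos: [0.6826, 0.1078, 0.0667]
ee_rot: [-0.0, 0.998, -0.055, -0.001]
wrist_force: [0.6, 1.6, 0.8]
finger_gap: 0.001
```

```bash
python3 - <<'E'
from h import *
snap("side","s2",(130,130,290,250));snap("top","t2",(170,130,310,235));print(manip.read_state()["tool_pos"])
E
```

```text
[0.68259407 0.10712143 0.06650673]
```

View pics/s2.png

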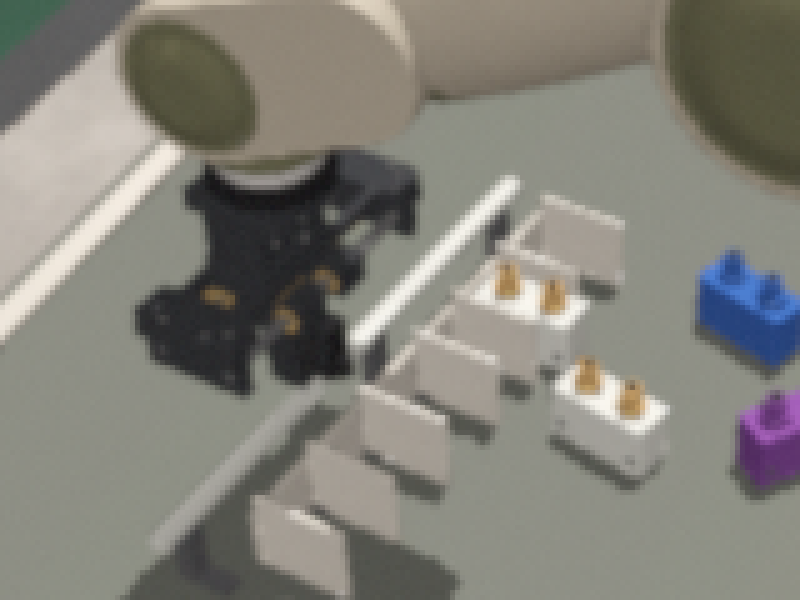

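View pics/t2.png

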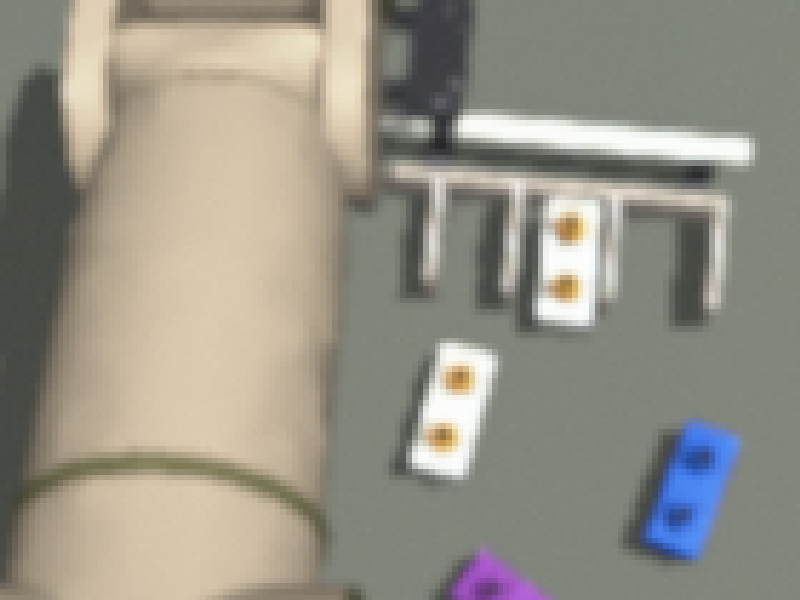

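```bash
python3 - <<'E'
from meas import *
org=np.array([.6454,.038]);a=-.1066;ex=np.array([np.cos(a),np.sin(a)]);ey=np.array([-ex[1],ex[0]])
for n,k in(("top","t1"),("side","s1"),("top","t2"),("side","s2")):
    P,C=cloud(n,k);L=np.c_[(P[:,:2]-org)@ex,(P[:,:2]-org)@ey,P[:,2]]
    q=L[(L[:,2]>.057)&(L[:,2]<.1)&(L[:,0]>-.0)&(L[:,0]<.06)&(L[:,1]>-.06)&(L[:,1]<.19)&(C.max(1)<90)]
    print(k);print((q[np.argsort(q[:,1])]*1000).round(0).astype(int)[:40].tolist())
for n,k,b in(("top","t2",(220,140,270,170)),("side","s2",(180,170,220,215))):
    save(np.load(f"pics/{k}.npz")["p"],k+"z",b)
E
```

```text
t1
[[20, 116, 71], [18, 117, 65], [17, 118, 59], [18, 118, 76], [15, 120, 65], [18, 120, 67], [17, 121, 79], [17, 123, 88], [15, 123, 64], [12, 123, 61], [18, 123, 65], [18, 125, 76], [11, 125, 66], [14, 126, 66], [18, 126, 86], [18, 127, 64], [17, 128, 77], [10, 128, 68], [13, 129, 68], [17, 130, 65], [18, 130, 84], [19, 132, 70], [16, 132, 67], [40, 132, 85], [14, 133, 64], [17, 133, 85], [18, 135, 71]]
s1
[[25, 117, 91], [20, 118, 90], [20, 119, 87], [25, 121, 95], [18, 121, 85], [23, 121, 79], [25, 121, 91], [20, 122, 69], [20, 122, 94], [18, 124, 76], [19, 124, 92], [18, 124, 68], [19, 125, 88], [12, 125, 59], [21, 126, 92], [14, 126, 67], [20, 126, 77], [24, 126, 95], [19, 127, 74], [18, 127, 83], [23, 128, 93], [19, 128, 70], [21, 128, 86], [13, 128, 65], [16, 128, 64], [21, 128, 82], [17, 128, 60], [19, 128, 67], [15, 129, 69], [12, 129, 62], [21, 129, 79], [19, 129, 63], [23, 130, 82], [25, 130, 94], [18, 130, 94], [20, 131, 73], [21, 131, 93], [20, 132, 69], [40, 132, 80], [18, 132, 58]]
t2
[]
s2
[[26, 39, 90], [19, 42, 66], [26, 43, 92], [19, 43, 92], [20, 44, 76], [18, 45, 90], [18, 45, 86], [28, 46, 93], [18, 47, 75], [18, 48, 71], [20, 48, 91], [19, 48, 67], [21, 48, 82], [19, 48, 95], [23, 48, 94], [14, 48, 69], [15, 49, 65], [11, 49, 58], [11, 49, 63], [15, 49, 61], [18, 50, 89], [19, 50, 81], [24, 51, 95], [20, 51, 69], [19, 51, 73], [20, 52, 93], [16, 52, 59], [22, 53, 73], [12, 53, 61], [17, 53, 80], [15, 53, 69], [20, 53, 87], [23, 53, 94], [14, 54, 65], [20, 54, 84], [17, 54, 68], [21, 55, 71], [18, 55, 93], [17, 55, 65], [21, 56, 59]]
```

View pics/s2z.png

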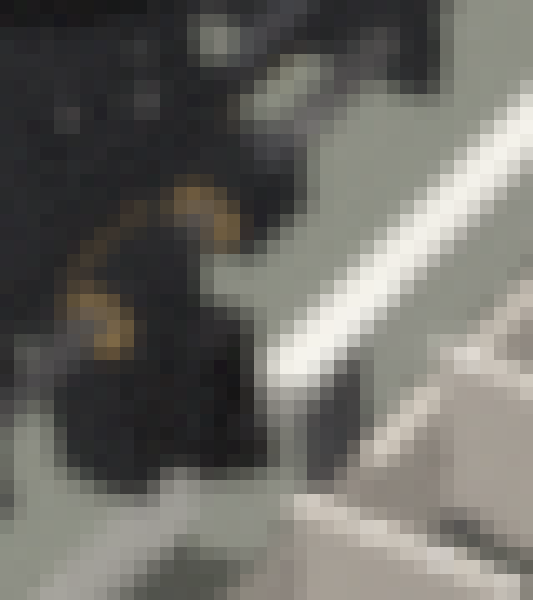

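View pics/t2z.png

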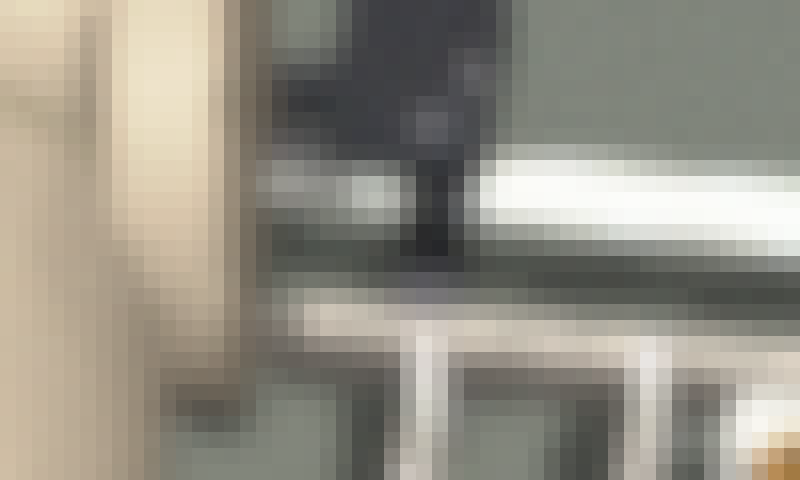

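The side view puts the pointer's centre at rack y ≈ 46 mm. The dark patch in the top view is the rail bracket and a shadow. About 19 mm still to go.

Call:
{"method": "step_arm", "body": {"motion": [{"x":-0.0005,"y":-0.004,"z":0,"rx":0,"ry":0,"rz":0},{"x":-0.001,"y":-0.008,"z":0,"rx":0,"ry":0,"rz":0},{"x":-0.001,"y":-0.012,"z":0,"rx":0,"ry":0,"rz":0},{"x":-0.0015,"y":-0.015,"z":0,"rx":0,"ry":0,"rz":0},{"x":-0.002,"y":-0.0185,"z":0,"rx":0,"ry":0,"rz":0},{"x":-0.002,"y":-0.0185,"z":0,"rx":0,"ry":0,"rz":0},{"x":-0.002,"y":-0.012,"z":0,"rx":0,"ry":0,"rz":0},{"x":-0.0,"y":-0.002,"z":0,"rx":0,"ry":0,"rz":0},{"x":0,"y":0.01,"z":0.01,"rx":0,"ry":0,"rz":0},{"x":0,"y":0.02,"z":0.03,"rx":0,"ry":0,"rz":0}]}}

```text
clock: 4.47
tool_pos: [0.6814, 0.129, 0.0949]
ee_rot: [0.0, 0.998, -0.056, -0.003]
wrist_force: [0.6, -0.1, -0.6]
finger_gap: 0.004
```

Call:
{"method": "step_arm", "body": {"motion": [{"x":0,"y":0.02,"z":0.03,"rx":0,"ry":0,"rz":0},{"x":0,"y":0.03,"z":0.06,"rx":0,"ry":0,"rz":0},{"x":0,"y":0.06,"z":0.085,"rx":0,"ry":0,"rz":0},{"x":0,"y":0.09,"z":0.1,"rx":0,"ry":0,"rz":0},{"x":0,"y":0.12,"z":0.12,"rx":0,"ry":0,"rz":0},{"x":-0.01,"y":0.15,"z":0.13,"rx":0,"ry":0,"rz":0},{"x":-0.03,"y":0.18,"z":0.13,"rx":0,"ry":0,"rz":0},{"x":-0.05,"y":0.21,"z":0.13,"rx":0,"ry":0,"rz":0},{"x":-0.06,"y":0.24,"z":0.13,"rx":0,"ry":0,"rz":0},{"x":-0.06,"y":0.24,"z":0.13,"rx":0,"ry":0,"rz":0}]}}

```text
clock: 5.3
tool_pos: [0.6178, 0.3758, 0.226]
ee_rot: [-0.001, 0.999, -0.052, -0.003]
wrist_force: [0.4, -0.4, 0.3]
finger_gap: 0.006
```

```bash
python3 - <<'E'
from h import *
snap("side","s3");snap("top","t3",(170,130,310,235));print(manip.read_state()["tool_pos"])
E
cat > m2.py <<'E'
from meas import *
org=np.array([.6454,.038]);a=-.1066;ex=np.array([np.cos(a),np.sin(a)]);ey=np.array([-ex[1],ex[0]])
def loc(n,k):
    P,C=cloud(n,k);return np.c_[(P[:,:2]-org)@ex,(P[:,:2]-org)@ey,P[:,2]],C
if __name__=="__main__":
  import sys
  for n,k in[x.split(":") for x in sys.argv[1:]]:
    L,C=loc(n,k)
    q=L[(L[:,2]>.063)&(L[:,2]<.1)&(L[:,0]>0)&(L[:,0]<.06)&(abs(L[:,1])<.15)&(C.max(1)<90)]*1000
    print(k,"pointer",len(q),q.min(0).round(),q.max(0).round()) if len(q) else print(k,"no pointer")
    for y0 in(57,-3):
        q=L[(L[:,2]>.047)&(L[:,2]<.065)&(L[:,0]>-.058)&(L[:,0]<-.008)&(abs(L[:,1]*1000-y0)<8)]*1000
        if len(q): print(" div",y0,len(q),q[:,1].mean().round(1))
    c=cam(n);f=np.load(f"pics/{k}.npz")["p"];b=(f.min(2)>170).astype(np.uint8)
    vv,uu=np.nonzero(b);Q=onz(c,np.c_[uu,vv],.04);q=np.c_[(Q[:,:2]-org)@ex,(Q[:,:2]-org)@ey]
    w=(L[:,2]>.033)&(L[:,2]<.047)&(C.min(1)>150)&(L[:,0]<-.0)&(L[:,0]>-.2)&(abs(L[:,1])<.05)
    if w.sum()>20:
      r=cv2.minAreaRect(L[w][:,:2].astype(np.float32)*1000);print(" block",w.sum(),np.round(r[0],1),np.round(r[1],1),round(r[2],1))
E
python3 m2.py top:t3 side:s3
```

```text
[0.62046838 0.37088048 0.22551087]
t3 pointer 60 [10. 19. 63.] [39. 37. 94.]
 div 57 22 55.9
 div -3 13 -3.8
 block 189 [-82.9  -1.7] [170.8  77.5] 4.1
s3 pointer 89 [11. 21. 63.] [41. 40. 96.]
 div 57 40 55.1
 div -3 41 -4.6
 block 126 [-83.9 -20.9] [ 50.3 164.9] 88.6
```

View pics/t3.png

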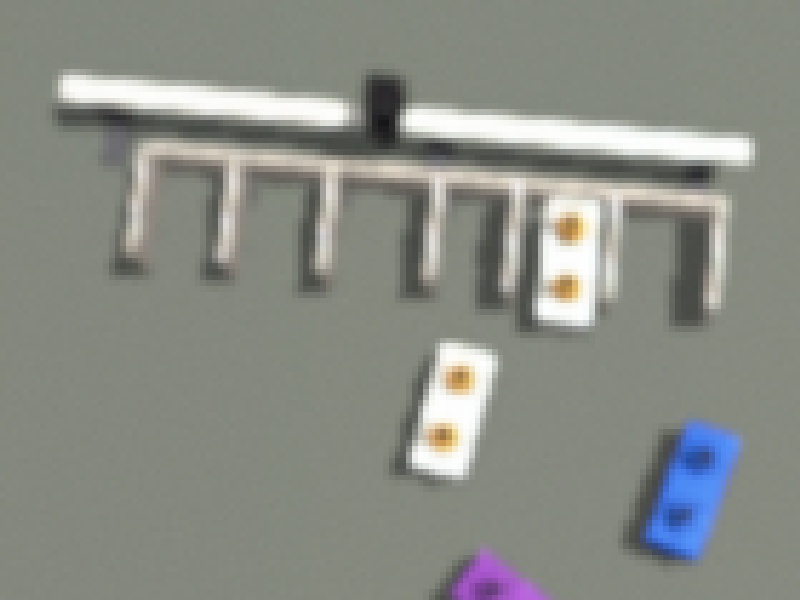

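View pics/s3.png

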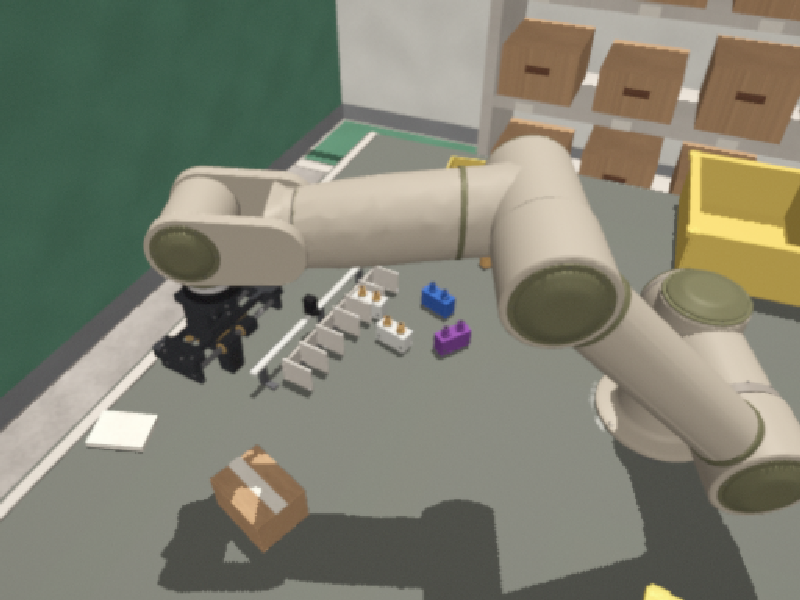

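Call:
{"method": "step_arm", "body": {"motion": [{"x":-0.011,"y":-0.038,"z":0,"rx":0,"ry":0,"rz":0},{"x":-0.022,"y":-0.077,"z":0,"rx":0,"ry":0,"rz":0},{"x":-0.033,"y":-0.116,"z":0,"rx":0,"ry":0,"rz":0},{"x":-0.044,"y":-0.155,"z":0,"rx":0,"ry":0,"rz":0},{"x":-0.055,"y":-0.194,"z":0,"rx":0,"ry":0,"rz":0},{"x":-0.066,"y":-0.233,"z":0,"rx":0,"ry":0,"rz":0},{"x":-0.077,"y":-0.272,"z":0,"rx":0,"ry":0,"rz":0},{"x":-0.088,"y":-0.311,"z":0,"rx":0,"ry":0,"rz":0},{"x":-0.1,"y":-0.352,"z":0,"rx":0,"ry":0,"rz":0},{"x":-0.112,"y":-0.392,"z":0,"rx":0,"ry":0,"rz":0}]}}

```text
clock: 6.23
tool_pos: [0.5079, -0.0226, 0.2261]
ee_rot: [0.0, 0.998, -0.055, -0.003]
wrist_force: [1.4, -0.5, 0.1]
finger_gap: 0.005
```

```bash
python3 - <<'E'
from h import *
s=manip.read_state();print(s["tool_pos"],s["ee_rot"])
E
```

```text
[ 0.5079088  -0.02261821  0.22606826] [ 2.73174124e-04  9.98499098e-01 -5.46997136e-02 -2.72376892e-03]
```

Down to z ≈ 0.018.

Call:
{"method": "step_arm", "body": {"motion": [{"x":0,"y":0,"z":-0.03,"rx":0,"ry":0,"rz":0},{"x":0,"y":0,"z":-0.06,"rx":0,"ry":0,"rz":0},{"x":0,"y":0,"z":-0.09,"rx":0,"ry":0,"rz":0},{"x":0,"y":0,"z":-0.12,"rx":0,"ry":0,"rz":0},{"x":0,"y":0,"z":-0.15,"rx":0,"ry":0,"rz":0},{"x":0,"y":0,"z":-0.17,"rx":0,"ry":0,"rz":0},{"x":0,"y":0,"z":-0.19,"rx":0,"ry":0,"rz":0},{"x":0,"y":0,"z":-0.2,"rx":0,"ry":0,"rz":0},{"x":0,"y":0,"z":-0.208,"rx":0,"ry":0,"rz":0},{"x":0,"y":0,"z":-0.208,"rx":0,"ry":0,"rz":0}]}}

```text
clock: 7.07
tool_pos: [0.5077, -0.023, 0.0174]
ee_rot: [0.0, 0.998, -0.055, -0.003]
wrist_force: [-0.2, 0.6, -1.3]
finger_gap: 0.005
```

```bash
python3 - <<'E'
from h import *
snap("side","s4",(170,150,330,270));snap("top","t4",(170,130,310,235));s=manip.read_state();print(s["tool_pos"],s["wrist_force"])
E
```

```text
[ 0.50843791 -0.02295964  0.01887994] [0.53873821 0.3399303  1.00822667]
```

View pics/s4.png

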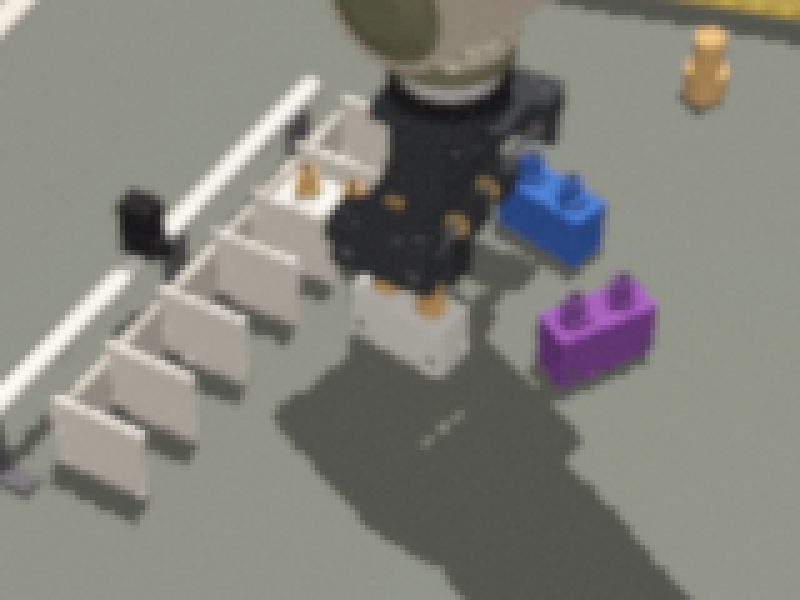

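View pics/t4.png

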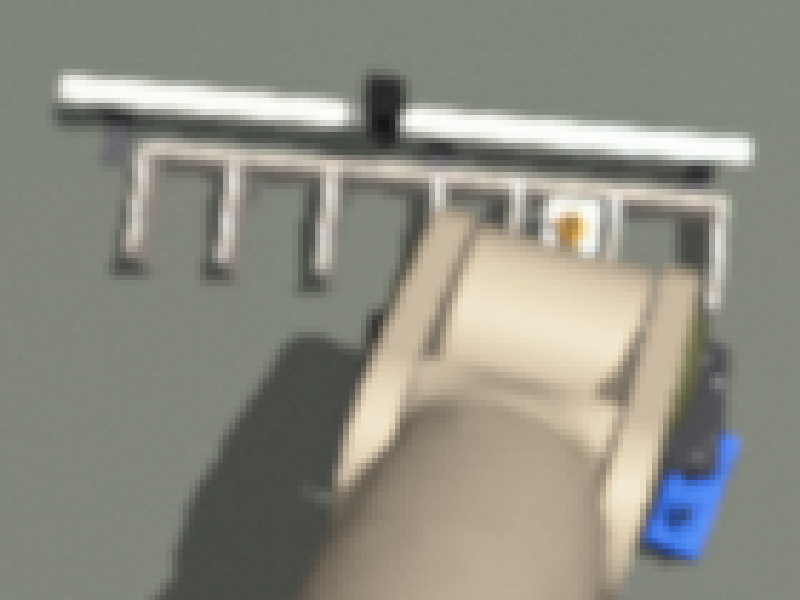

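Call:
{"method": "step_arm", "body": {"motion": [{"x":0.0007,"y":0.0065,"z":0,"rx":0,"ry":0,"rz":0},{"x":0.0014,"y":0.013,"z":0,"rx":0,"ry":0,"rz":0},{"x":0.002,"y":0.0195,"z":0,"rx":0,"ry":0,"rz":0},{"x":0.0027,"y":0.026,"z":0,"rx":0,"ry":0,"rz":0},{"x":0.0035,"y":0.0325,"z":0,"rx":0,"ry":0,"rz":0},{"x":0.0042,"y":0.039,"z":0,"rx":0,"ry":0,"rz":0},{"x":0.0048,"y":0.0455,"z":0,"rx":0,"ry":0,"rz":0},{"x":0.0055,"y":0.052,"z":0,"rx":0,"ry":0,"rz":0},{"x":0.0062,"y":0.0585,"z":0,"rx":0,"ry":0,"rz":0},{"x":0.0068,"y":0.064,"z":0,"rx":0,"ry":0,"rz":0}]}}

```text
clock: 8.0
tool_pos: [0.5152, 0.0418, 0.0189]
ee_rot: [0.0, 0.998, -0.055, -0.002]
wrist_force: [-0.5, -2.3, 1.2]
finger_gap: 0.008
```

```bash
python3 - <<'E'
from h import *
snap("side","s5",(170,150,330,270));s=manip.read_state();print(s["tool_pos"],s["wrist_force"])
from m2 import *
L,C=loc("side","s5")
w=(L[:,2]>.033)&(L[:,2]<.047)&(C.min(1)>140)&(L[:,0]<-.07)&(L[:,0]>-.2)&(L[:,1]>-.02)&(L[:,1]<.08)
q=L[w]*1000;print(len(q),q.min(0).round(),q.max(0).round())
E
```

```text
[0.51516019 0.04251177 0.01876052] [0.23334894 1.06303932 0.87296652]
49 [-168.    7.   33.] [-104.   40.   45.]
```

View pics/s5.png

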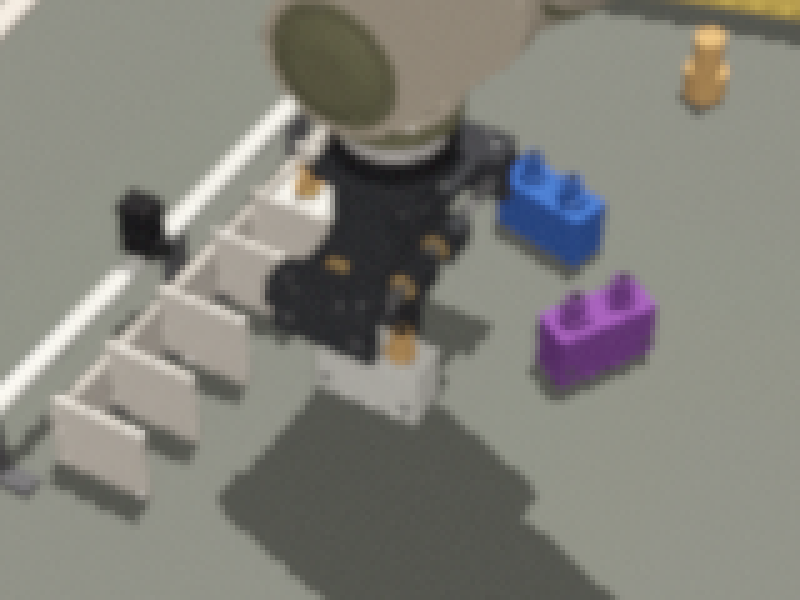

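Call:
{"method": "step_arm", "body": {"motion": [{"x":0,"y":-0.01,"z":0,"rx":0,"ry":0,"rz":0},{"x":0,"y":-0.02,"z":0,"rx":0,"ry":0,"rz":0},{"x":0,"y":-0.025,"z":0.03,"rx":0,"ry":0,"rz":0},{"x":-0.01,"y":-0.03,"z":0.06,"rx":0,"ry":0,"rz":0},{"x":-0.02,"y":-0.06,"z":0.085,"rx":0,"ry":0,"rz":0},{"x":-0.03,"y":-0.09,"z":0.1,"rx":0,"ry":0,"rz":0},{"x":-0.04,"y":-0.125,"z":0.12,"rx":0,"ry":0,"rz":0},{"x":-0.05,"y":-0.16,"z":0.12,"rx":0,"ry":0,"rz":0},{"x":-0.06,"y":-0.2,"z":0.12,"rx":0,"ry":0,"rz":0},{"x":-0.06,"y":-0.235,"z":0.12,"rx":0,"ry":0,"rz":0}]}}

```text
clock: 8.88
tool_pos: [0.4532, -0.1954, 0.1391]
ee_rot: [0.0, 0.998, -0.055, -0.002]
wrist_force: [0.2, 0.5, -0.1]
finger_gap: 0.009
```

```bash
cat > blk.py <<'E'
from m2 import *
def blk(n,k,x0=-.2,x1=-.066,y0=-.03,y1=.08):
    L,C=loc(n,k)
    w=(L[:,2]>.032)&(L[:,2]<.048)&(C.min(1)>140)&(L[:,0]<x1)&(L[:,0]>x0)&(L[:,1]>y0)&(L[:,1]<y1)
    q=L[w]*1000;print(k,len(q),"min",q.min(0).round(),"max",q.max(0).round(),"mean",q.mean(0).round(1))
    r=cv2.minAreaRect(q[:,:2].astype(np.float32));print(np.round(r[0],1),np.round(r[1],1),round(r[2],1))
    # brass nipples
    w=(L[:,2]>.046)&(L[:,2]<.062)&(C[:,2]-C[:,0]>60)&(L[:,0]<.0)&(L[:,0]>x0)&(L[:,1]>y0)&(L[:,1]<y1)
    q=L[w]*1000
    if len(q)>6:
        m=q.mean(0);u,s,v=np.linalg.svd(q[:,:2]-m[:2]);d=v[0]*np.sign(v[0,0]);print(" nipples",len(q),m.round(1),"yaw",np.arctan2(d[1],d[0]).round(3))
E
python3 - <<'E'
from blk import *
snap("side","s6",(170,150,330,270));snap("top","t6",(170,130,310,235));s=manip.read_state();print(s["tool_pos"],s["wrist_force"])
blk("side","s6");blk("top","t6")
E
```

```text
[ 0.45423106 -0.19763776  0.13882978] [ 0.68867903 -0.44502801  0.08511458]
s6 155 min [-169.    5.   32.] max [-97.  38.  48.] mean [-137.1   26.4   40.4]
[-133.    21.4] [32.7 71.3] 89.5
 nipples 39 [-135.2   25.7   52.2] yaw 0.003
t6 167 min [-169.    8.   32.] max [-100.   38.   48.] mean [-135.5   22.3   39.8]
[-134.6   22.9] [69.  30.1] 0.5
 nipples 30 [-136.    22.3   55.7] yaw -0.037
```

View pics/t6.png

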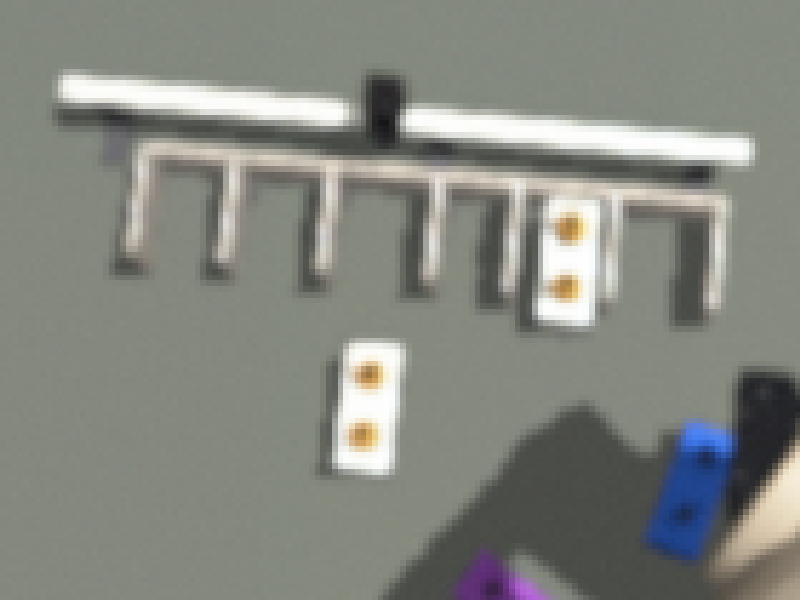

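Call:
{"method": "step_arm", "body": {"motion": [{"x":0,"y":0.03,"z":0,"rx":0,"ry":0,"rz":0},{"x":0,"y":0.06,"z":0,"rx":0,"ry":0,"rz":0},{"x":0,"y":0.09,"z":0,"rx":0,"ry":0,"rz":0},{"x":0,"y":0.12,"z":0,"rx":0,"ry":0,"rz":0},{"x":0,"y":0.15,"z":0,"rx":0,"ry":0,"rz":0},{"x":0,"y":0.18,"z":0,"rx":0,"ry":0,"rz":0},{"x":0,"y":0.21,"z":0,"rx":0,"ry":0,"rz":0},{"x":0,"y":0.24,"z":0,"rx":0,"ry":0,"rz":0},{"x":0,"y":0.265,"z":0,"rx":0,"ry":0,"rz":0},{"x":0,"y":0.279,"z":0,"rx":0,"ry":0,"rz":0}]}}

```text
clock: 9.82
tool_pos: [0.4536, 0.0834, 0.1387]
ee_rot: [0.001, 0.998, -0.057, -0.002]
wrist_force: [0.4, -0.8, -0.4]
finger_gap: 0.006
```

Call:
{"method": "step_arm", "body": {"motion": [{"x":0,"y":0,"z":-0.01,"rx":0,"ry":0,"rz":0},{"x":0,"y":0,"z":-0.03,"rx":0,"ry":0,"rz":0},{"x":0,"y":0,"z":-0.05,"rx":0,"ry":0,"rz":0},{"x":0,"y":0,"z":-0.07,"rx":0,"ry":0,"rz":0},{"x":0,"y":0,"z":-0.09,"rx":0,"ry":0,"rz":0},{"x":0,"y":0,"z":-0.105,"rx":0,"ry":0,"rz":0},{"x":0,"y":0,"z":-0.115,"rx":0,"ry":0,"rz":0},{"x":0,"y":0,"z":-0.12,"rx":0,"ry":0,"rz":0},{"x":0,"y":0,"z":-0.12,"rx":0,"ry":0,"rz":0},{"x":0,"y":0,"z":-0.12,"rx":0,"ry":0,"rz":0}]}}

```text
clock: 10.65
tool_pos: [0.4538, 0.0833, 0.0191]
ee_rot: [0.001, 0.998, -0.057, -0.002]
wrist_force: [0.4, -0.4, 0.3]
finger_gap: 0.006
```

```bash
python3 - <<'E'
from blk import *
snap("side","s7",(170,150,330,270));s=manip.read_state();p=s["tool_pos"];print(p,s["wrist_force"],s["joint_pos"].round(2));print("rack",((p[:2]-org)@ex).round(4),((p[:2]-org)@ey).round(4))
blk("side","s7")
E
```

```text
[0.45402053 0.08335306 0.01941769] [0.82830523 0.62937258 0.38383637] [-0.07  0.5   1.91 -0.    0.74  1.61]
rack -0.1951 0.0247
s7 32 min [-124.    6.   34.] max [-97.  38.  47.] mean [-106.3   26.4   40.8]
[-108.4   19.3] [37.  21.2] 61.5
 nipples 17 [-116.4   25.4   54.2] yaw 0.267
```

View pics/s7.png

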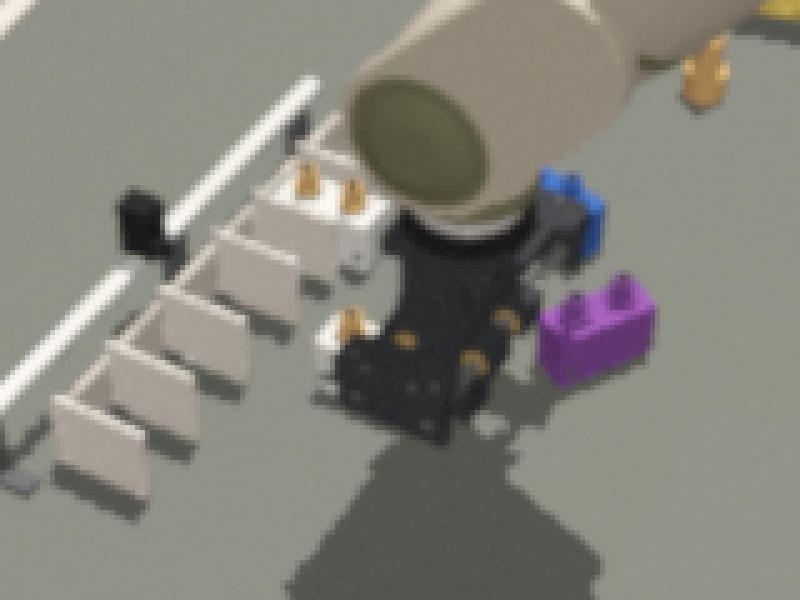

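Call:
{"method": "step_arm", "body": {"motion": [{"x":0.0075,"y":-0.0008,"z":0,"rx":0,"ry":0,"rz":0},{"x":0.015,"y":-0.0016,"z":0,"rx":0,"ry":0,"rz":0},{"x":0.0225,"y":-0.0024,"z":0,"rx":0,"ry":0,"rz":0},{"x":0.03,"y":-0.0032,"z":0,"rx":0,"ry":0,"rz":0},{"x":0.0375,"y":-0.004,"z":0,"rx":0,"ry":0,"rz":0},{"x":0.045,"y":-0.0048,"z":0,"rx":0,"ry":0,"rz":0},{"x":0.0525,"y":-0.0056,"z":0,"rx":0,"ry":0,"rz":0},{"x":0.06,"y":-0.0064,"z":0,"rx":0,"ry":0,"rz":0},{"x":0.0675,"y":-0.0072,"z":0,"rx":0,"ry":0,"rz":0},{"x":0.075,"y":-0.008,"z":0,"rx":0,"ry":0,"rz":0}]}}

```text
clock: 11.53
tool_pos: [0.5298, 0.0753, 0.0194]
ee_rot: [0.001, 0.998, -0.057, -0.002]
wrist_force: [-2.3, -1.0, 0.7]
finger_gap: 0.007
```

```bash
python3 - <<'E'
from blk import *
snap("side","s8",(170,150,330,270));snap("top","t8",(170,130,310,235));s=manip.read_state();p=s["tool_pos"];print(p,s["wrist_force"]);print("rack",((p[:2]-org)@ex).round(4),((p[:2]-org)@ey).round(4))
E
```

```text
[0.53038997 0.07509011 0.01945777] [ 1.00933182 -0.23872015 -0.854425  ]
rack -0.1183 0.0246
```

View pics/s8.png

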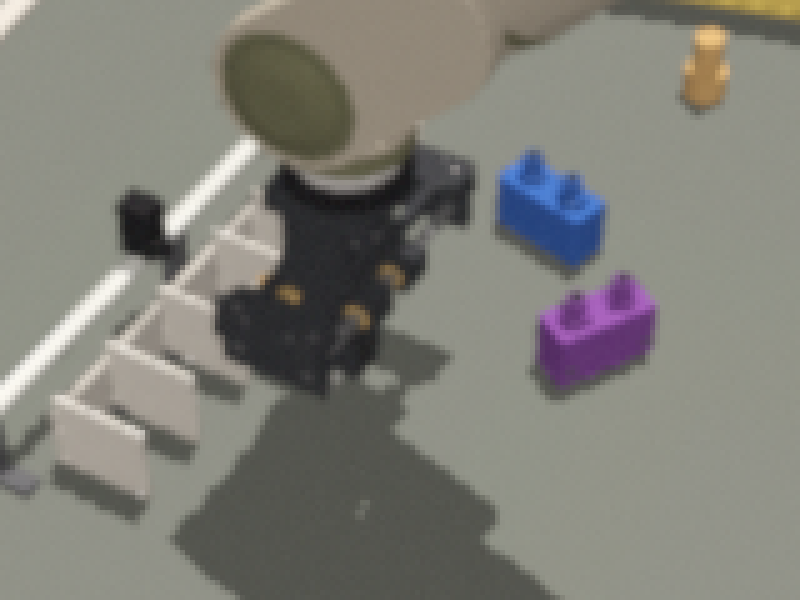

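View pics/t8.png

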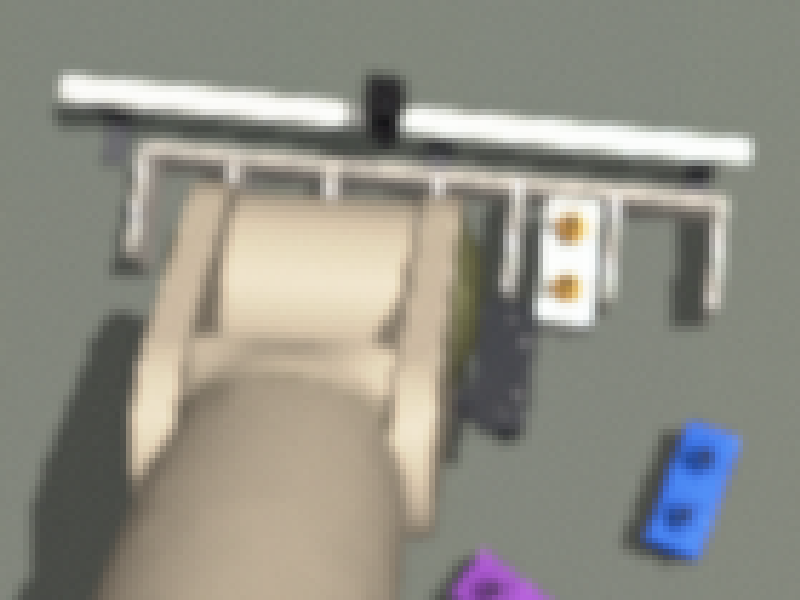

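Call:
{"method": "step_arm", "body": {"motion": [{"x":0.0035,"y":-0.0004,"z":0,"rx":0,"ry":0,"rz":0},{"x":0.007,"y":-0.0008,"z":0,"rx":0,"ry":0,"rz":0},{"x":0.0105,"y":-0.0011,"z":0,"rx":0,"ry":0,"rz":0},{"x":0.014,"y":-0.0015,"z":0,"rx":0,"ry":0,"rz":0},{"x":0.0175,"y":-0.0019,"z":0,"rx":0,"ry":0,"rz":0},{"x":0.021,"y":-0.0022,"z":0,"rx":0,"ry":0,"rz":0},{"x":0.0245,"y":-0.0026,"z":0,"rx":0,"ry":0,"rz":0},{"x":0.028,"y":-0.003,"z":0,"rx":0,"ry":0,"rz":0},{"x":0.0315,"y":-0.0034,"z":0,"rx":0,"ry":0,"rz":0},{"x":0.0345,"y":-0.0037,"z":0,"rx":0,"ry":0,"rz":0}]}}

```text
clock: 12.47
tool_pos: [0.5653, 0.0713, 0.0195]
ee_rot: [0.001, 0.998, -0.057, -0.001]
wrist_force: [-1.8, -0.1, -0.8]
finger_gap: 0.002
```

```bash
python3 - <<'E'
from blk import *
snap("side","s9",(170,150,330,270));s=manip.read_state();p=s["tool_pos"];print(p,s["wrist_force"]);print("rack",((p[:2]-org)@ex).round(4),((p[:2]-org)@ey).round(4))
E
```

```text
[0.56570633 0.07124563 0.01951079] [-0.56852976  0.45230133  0.45860846]
rack -0.0828 0.0246
```

View pics/s9.png

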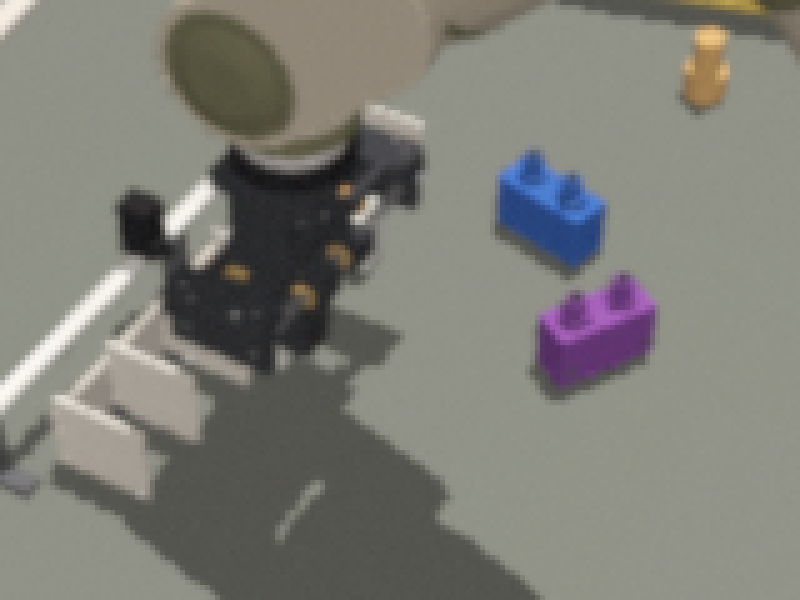

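Call:
{"method": "step_arm", "body": {"motion": [{"x":0.0003,"y":0,"z":0,"rx":0,"ry":0,"rz":0},{"x":0.0006,"y":0,"z":0,"rx":0,"ry":0,"rz":0},{"x":0.0009,"y":-0.0001,"z":0,"rx":0,"ry":0,"rz":0},{"x":0.0012,"y":-0.0001,"z":0,"rx":0,"ry":0,"rz":0},{"x":0.0015,"y":-0.0002,"z":0,"rx":0,"ry":0,"rz":0},{"x":0.0018,"y":-0.0002,"z":0,"rx":0,"ry":0,"rz":0},{"x":0.0021,"y":-0.0002,"z":0,"rx":0,"ry":0,"rz":0},{"x":0.0024,"y":-0.0003,"z":0,"rx":0,"ry":0,"rz":0},{"x":0.0027,"y":-0.0003,"z":0,"rx":0,"ry":0,"rz":0},{"x":0.003,"y":-0.0003,"z":0,"rx":0,"ry":0,"rz":0}]}}

```text
clock: 13.35
tool_pos: [0.5682, 0.071, 0.0195]
ee_rot: [0.001, 0.998, -0.057, -0.001]
wrist_force: [-6.4, -0.1, 3.4]
finger_gap: 0.005
```

Call:
{"method": "step_arm", "body": {"motion": [{"x":0.0002,"y":0,"z":0,"rx":0,"ry":0,"rz":0},{"x":0.0004,"y":0,"z":0,"rx":0,"ry":0,"rz":0},{"x":0.0006,"y":0,"z":0,"rx":0,"ry":0,"rz":0},{"x":0.0008,"y":0,"z":0,"rx":0,"ry":0,"rz":0},{"x":0.001,"y":0,"z":0,"rx":0,"ry":0,"rz":0},{"x":0.0012,"y":0,"z":0,"rx":0,"ry":0,"rz":0},{"x":0.0014,"y":0,"z":0,"rx":0,"ry":0,"rz":0},{"x":0.0016,"y":0,"z":0,"rx":0,"ry":0,"rz":0},{"x":0.0018,"y":0,"z":0,"rx":0,"ry":0,"rz":0},{"x":0.002,"y":0,"z":0,"rx":0,"ry":0,"rz":0}]}}

```text
clock: 14.18
tool_pos: [0.5682, 0.071, 0.0195]
ee_rot: [0.001, 0.998, -0.057, -0.004]
wrist_force: [-15.8, -0.3, 10.7]
finger_gap: 0.005
```

```bash
python3 - <<'E'
from blk import *
s=manip.read_state();p=s["tool_pos"];print(p,s["wrist_force"]);print("rack",((p[:2]-org)@ex).round(4),((p[:2]-org)@ey).round(4))
E
```

```text
[0.56824712 0.0709686  0.01953599] [-15.78865722  -0.32423143  10.67799897]
rack -0.0802 0.0246
```

The tool has stopped moving and the force has risen to 16 N, so the block is against the wall. Backing off to look.

Call:
{"method": "step_arm", "body": {"motion": [{"x":-0.003,"y":0.0003,"z":0,"rx":0,"ry":0,"rz":0},{"x":-0.01,"y":0.001,"z":0,"rx":0,"ry":0,"rz":0},{"x":-0.02,"y":0.002,"z":0,"rx":0,"ry":0,"rz":0},{"x":-0.035,"y":0.0035,"z":0,"rx":0,"ry":0,"rz":0},{"x":-0.05,"y":0.005,"z":0.02,"rx":0,"ry":0,"rz":0},{"x":-0.06,"y":0.006,"z":0.05,"rx":0,"ry":0,"rz":0},{"x":-0.065,"y":0.006,"z":0.08,"rx":0,"ry":0,"rz":0},{"x":-0.07,"y":0.006,"z":0.115,"rx":0,"ry":0,"rz":0},{"x":-0.075,"y":-0.02,"z":0.14,"rx":0,"ry":0,"rz":0},{"x":-0.085,"y":-0.055,"z":0.15,"rx":0,"ry":0,"rz":0}]}}

```text
clock: 15.02
tool_pos: [0.4846, 0.0165, 0.1732]
ee_rot: [0.001, 0.998, -0.055, -0.0]
wrist_force: [1.1, -0.1, 0.7]
finger_gap: 0.005
```

Call:
{"method": "step_arm", "body": {"motion": [{"x":-0.005,"y":-0.035,"z":0,"rx":0,"ry":0,"rz":0},{"x":-0.01,"y":-0.07,"z":0,"rx":0,"ry":0,"rz":0},{"x":-0.015,"y":-0.105,"z":0,"rx":0,"ry":0,"rz":0},{"x":-0.02,"y":-0.14,"z":0,"rx":0,"ry":0,"rz":0},{"x":-0.025,"y":-0.175,"z":0,"rx":0,"ry":0,"rz":0},{"x":-0.03,"y":-0.21,"z":0,"rx":0,"ry":0,"rz":0},{"x":-0.035,"y":-0.24,"z":0,"rx":0,"ry":0,"rz":0},{"x":-0.04,"y":-0.26,"z":0,"rx":0,"ry":0,"rz":0},{"x":-0.04,"y":-0.27,"z":0,"rx":0,"ry":0,"rz":0},{"x":-0.04,"y":-0.27,"z":0,"rx":0,"ry":0,"rz":0}]}}

```text
clock: 15.85
tool_pos: [0.4445, -0.2549, 0.1732]
ee_rot: [0.002, 0.998, -0.056, 0.0]
wrist_force: [-0.1, -0.8, -0.3]
finger_gap: 0.006
```

```bash
python3 - <<'E'
from blk import *
snap("side","s10",(150,150,270,240));snap("top","t10",(190,130,310,220));s=manip.read_state();print(s["tool_pos"],s["wrist_force"])
for n,k in(("side","s10"),("top","t10")):
    blk(n,k,-.085,-.006,.0,.05);blk(n,k,-.085,-.006,-.1,-.055)
E
python3 m2.py top:t10 side:s10
```

```text
[ 0.4448192  -0.25268635  0.17312392] [-0.09638302 -0.17705237 -0.15085449]
s10 120 min [-70.   0.  32.] max [-7. 37. 48.] mean [-44.1  25.   40.8]
[-38.8  18.2] [36.2 63.9] 89.4
 nipples 45 [-37.6  24.8  52.2] yaw 0.017
s10 97 min [ -74. -100.   32.] max [ -6. -63.  48.] mean [-47.4 -78.5  41.3]
[-40.1 -81.3] [36.3 67.9] 89.1
 nipples 38 [-41.5 -77.9  53.2] yaw 0.017
t10 145 min [-71.   7.  33.] max [-6. 38. 48.] mean [-41.6  21.8  39.6]
[-38.8  22.4] [65.  30.3] 0.2
 nipples 30 [-38.3  20.6  53.1] yaw 0.03
t10 157 min [-76. -95.  33.] max [ -6. -65.  46.] mean [-41.9 -80.1  39.3]
[-40.6 -80.2] [69.3 29.7] 1.2
 nipples 29 [-42.  -81.2  54.4] yaw -0.002
t10 pointer 63 [10. 20. 64.] [39. 37. 94.]
 div 57 23 55.8
 div -3 14 -3.8
 block 180 [-32.9  -0.6] [73.  93.5] 5.8
s10 pointer 92 [ 9. 21. 63.] [41. 39. 96.]
 div 57 41 55.3
 div -3 42 -4.6
 block 151 [-32.4  -6.2] [70.8 89. ] 4.4
```

View pics/t10.png

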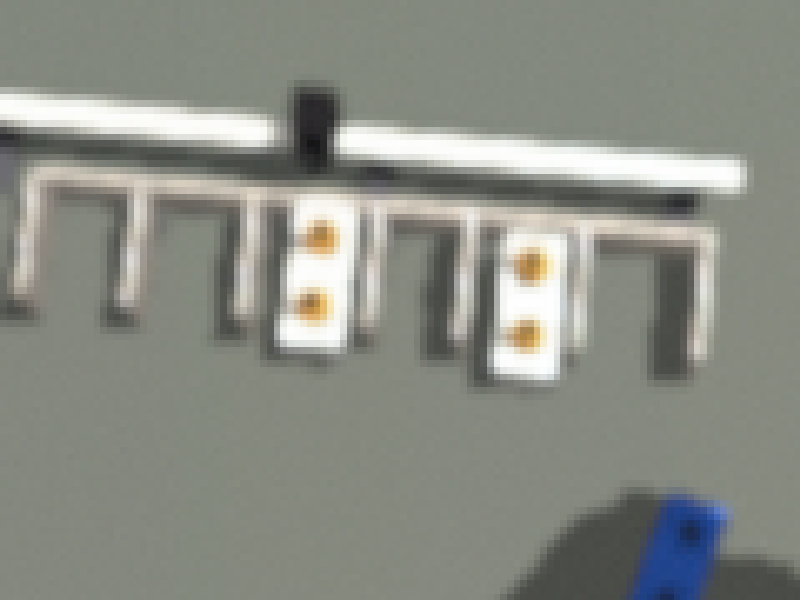

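View pics/s10.png

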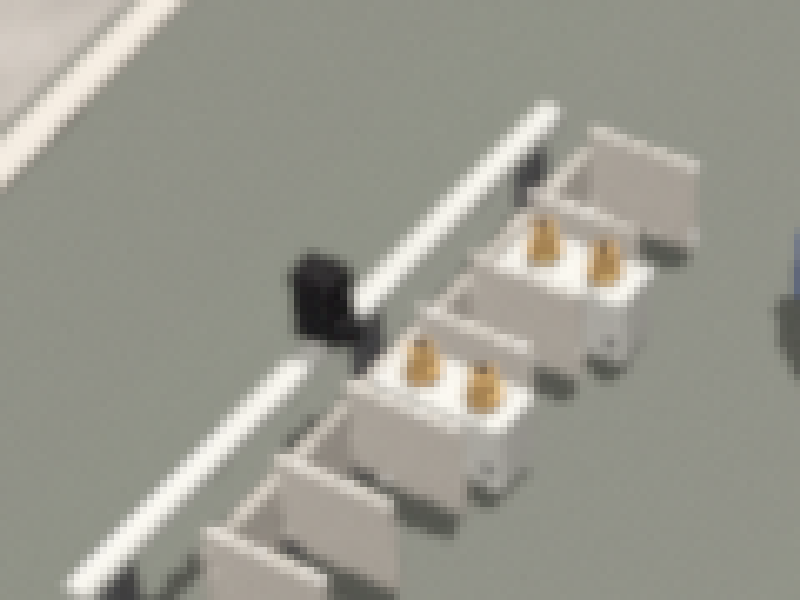

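```bash
python3 - <<'E'
from plant import manip
print(manip.sign_off())
E
```

```text
the job is handed in; nothing more can be done
None
```

The pointer now stands at the third gap, and the valve block is home in that gap against the back wall. I handed the job in at about 16 s of the 64 s.

**What I did:** I pushed the pointer along the rail with the shut fingers. I then slid the block sideways until it lined up with the gap, and straight in until the tool stopped moving. The force at the wall was about 16 N. The block was only pushed, never lifted.

**Last checks, from both cameras after the arm had backed off (y is rack y):**
- **Pointer:** its centre is at y ≈ 28–30 mm. The dividers on either side of gap 3 are at about +55.5 and -4 mm, so it is about 3–4 mm off the gap's centre.
- **Block:** its tail is at about x = -70 mm, as it should be when fully home. It is at y ≈ 22 mm, and square to the rack to within about 0.03 rad.
- **Filed block:** by eye it hasn't moved in gap 5. The cameras put it about 3–4 mm less far in than the new block. The arm did not touch it.
- **Tote, coupling and carton:** the arm kept clear of them, but I did not measure them again at the end.

**Disagreements:**
- **Camera offset:** the two cameras placed the rack about 4 mm apart along its x, so I used the average.
- **Nipple angles:** the fits to the brass nipples gave block angles of 0.017 and 0.03 rad, against roughly 0 from the outline.

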